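# Clear the shaker and tip the croutons into the bin

### The job

Somebody left the salt shaker standing among the croutons on the tip-up tray. Take the shaker off and stand it upright on the worktop, clear of the tray's stand and bin; only then raise the tray by its bar handle so that all three croutons slide off into the bin, and lower the tray by hand, without letting it drop, until it lies flat again. Do not touch the croutons with the gripper, do not knock the shaker over, and leave the other things on the worktop where they are.

Things in the scene. Friction and masses are not known exactly. Their poses are not given: they have to be found in the camera images.
- stand: Fixed light-wood stand, 172 mm (its x) by 185 mm (its y), under the steel tray, with a darker open wooden bin joined to its -y end. Origin on the worktop under the middle of the stand; z up; +y points from the bin towards the handle of the tray (to the robot's left, give or take 0.3 rad of yaw); its position and yaw differ at each start.
- free_worktop (a point): Middle of a bare patch of worktop (z = 0) right of the bin, empty within 55 mm on every start; one good place for the shaker, though any other clear place will do. Nothing within 0.3 m of it is over 120 mm high, except what stands on the tray or on the hob.
- bin_floor (a point): Middle of the bin's inner floor, 5 mm above the worktop, 175 mm from the stand's origin along its -y; axes as the stand's. The bin is 184 mm (x) by 160 mm (y) outside and 55 mm high, walls 5 mm.
- tray (a joint): Tilt of the steel tray about its hinge, rad: 0 = flat (as it starts, resting on a stop), up to 1.05 = handle end raised, pouring edge over the bin. It has almost no friction and falls shut by its own weight (0.45 kg) when let go. Croutons slide off at a tilt of 0.45 to 0.65 rad.
- pour_edge (a point): Middle of the tray's open pouring edge, on its floor: 90 mm above the worktop when flat, over the bin, 112 mm from the stand's origin along -y. From there the tray floor runs 212 mm along the stand's +y; it is 168 mm wide along x, with rims 14 mm high on the other three sides. Moves with the tray.
- tray_hinge (a point): Middle of the hinge axis, which runs along the stand's x; at y = -90 mm, z = 78 mm in the stand's frame.
- tray_handle (a point): Middle of the handle bar at the tray's +y end: dark round bar 12 mm thick, 110 mm long, parallel to the hinge, 245 mm from it; 85 mm above the worktop when flat; 49 mm open gap to the tray, end arms 55 mm either side of this point. Fingers closing along the stand's y pinch it from above; it turns between them as the tray tips. Moves with the tray.
- shaker: Salt shaker with a pale domed top with small holes, upright, round, 44 mm wide up to 74 mm high, then a top 34 mm wide to 90 mm high; 0.07 to 0.14 kg. Origin at the middle of its underside, z up. It stands on the tray, in any of four places between the croutons.
- crouton_0: Bread crouton, 30 x 26 x 24 mm, one face brown crust, 15 g; origin at the middle of its underside. Lies loose on the tray.
- crouton_1: Bread crouton, 30 x 26 x 24 mm, one face brown crust, 15 g; origin at the middle of its underside. Lies loose on the tray.
- crouton_2: Bread crouton, 30 x 26 x 24 mm, one face brown crust, 15 g; origin at the middle of its underside. Lies loose on the tray.
- glass: Loose drinking glass, 82 mm wide, 91 mm high, right of the stand by the hob; to be left alone. Origin: middle of its underside.
- yoghurt: Loose yoghurt pot, 72 mm wide, 65 mm high, right of the stand; to be left alone. Origin: middle of its underside.
- cup: Loose white mug, 88 x 128 mm with its handle, 100 mm high, left of the stand; to be left alone. Origin: middle of its underside.
There are look-alikes about, which are no part of the job. What is shaped like the shaker but blue or purple is not meant.

How it is judged:
By the outcome, as a careful person would: the job done as asked, in the order asked, and still so for the second after the job is handed in, with the robot touching nothing.
It also fails if it takes over 64 s, if anything falls off the work surface, if the arm or the gripper's body presses on something with over 40 N, if the wrist force passes 120 N, or if a joint passes its speed limit or range.

### The arm

A 6-joint arm with a two-finger parallel gripper is mounted at the origin on a cart in front of the work surface, level with it; the furniture and walls round the work are solid. World frame = base frame: x ahead of the robot, y to its left, z up, the work surface at z = 0. Lengths are in mm, angles in rad, forces in N, time in s.
With the tool pointing down it reaches from about 275 to 1000 mm from the base axis. Payload 8.4 kg.
Tool frame: the origin (TCP) lies at the very end of the fingers, on their centre line; the grasp point (between the pads) lies 19 mm behind it; z points along the fingers, y is the line along which they close (so a half turn about z gives the same grasp; the last joint's range is limited). The gripper opens to 85 mm and grips with 20 to 120 N. Pads are 22 mm wide; open, the fingers measure 114 mm over their backs; the gripper's body (76 mm by 85 mm) begins 54 mm behind the grasp point. The pads swing forward as they close: fully open they stand 13 mm farther back than shut.
Start: joints at [-1.103, 0.353, 1.633, -0, 1.155, -0.002], TCP at [282.941, -557.29, 231.281] pointing down, gripper open.
Joint ranges: [-2.63, 2.63], [-0.92, 2.1], [0.06, 2.66], [-1.3, 4.44], [0, 2.69], [-3.02, 3.02]. Speed limits (rad/s): [2.22, 2.22, 2.79, 3.14, 3.14, 3.14].

### API

Orientations are given as [roll, pitch, yaw] about the fixed x, y, z axes, in that order (R = Rz(yaw) Ry(pitch) Rx(roll)).
In Python, from rig import sensors, grab_frame, camera_params, order gives the robot as it stands. The module is installed in compiled form; this text tells all that it offers.
- The arm moves only by the tool move_arm, never from a script. Its argument "motion" is a list of rows, each a list of 7 numbers: the turn, a rotation vector about the tool's x, y, z in shares of pi rad (1.0 is pi rad), then the shift along the tool's x, y, z in normalised numbers (1 is 0.5 m), then the finger opening in m, from 0 to 0.0854. A call has 1 to 8 rows; each row is the pose to reach, as a shift and turn from the pose commanded when the call began, along the tool's axes at that moment; what a row does not reach only later rows make up. A row lasts 1/8 s, in which the tool goes at most 62.5 mm and 10.7 degrees, less where a joint would pass 70% of its speed; a pose out of reach is approached as far as the arm can. No shift or turn number may pass 1 either way. A call with a gripper value outside its range is refused whole. The fingers move at their own pace and stop on an object; "grip_force" is the grip in N (left out, the last holds). Time passes only in rows, so rows that repeat a pose let the fingers close. It gives the time, the measured TCP pose, the force, the opening and the grip force at its end, in the units of the state.
- sensors.sense(): the state, without advancing time (a new reading comes with each control period).
- grab_frame(name): name is "scene" or "side" or "wrist"; returns (picture, depth): 400x640x3 uint8, red, green, blue; 400x640 float32, mm along the optical axis (not along the pixel's ray), 0 where there is no reading.
- camera_params(name): a dict with "camera_matrix" (3x3 intrinsics, pixels), "world_from_camera" (4x4, takes a point from camera to world coordinates). Camera axes: x right, y down, z forward; pixel columns grow to the right and rows downward; lengths in mm; the calibration is good to about 2 mm. A picture is of the moment at which its call begins: read the wrist's pose just before it. camera_params takes no time and is no camera call; for the wrist camera it gives the pose at the moment of the call.
- order.sign_off(): hands the job in; it is judged then, once.
The state is a dict: "clock": time; "qpos": joint angles; "qvel": joint speeds; "joint_efforts": joint torques, N m; "eef_pos": TCP position; "tcp_rot": TCP orientation; "contact_force": force on the tool from outside, world axes, zero at the start; "wrist_torque": the same for the moment, N m; "opening": opening from 0.0 (shut) to 1.0 (fully open); "grasp_force": force on a finger pad.
Only numpy, scipy, OpenCV 4.12 (cv2) and the standard library are available. Lean on these libraries where they do the work, as an engineer would, in place of code of your own. Each camera call takes 0.05 s, during which the arm holds its last target. There are 200 camera calls.

## Working session

There is one attempt and no reset: what is moved stays moved. The work goes in short steps, Python scripts to look and compute and a tool call to move; the robot and the scene stay as the last step left them, time stands still between calls to the robot, and variables do not carry over. Pictures are saved under pics/ and viewed, at most 10 in all, crops included, and the job is handed in when it is done.

Besides the shell and the picture viewer there is one more tool, called after "Emit:" by a JSON object that holds its "name" and its "arguments", one argument or row to a line. move_arm: Moves the arm, as the interface text tells. Its arguments: {"type":"object","properties":{"motion":{"type":"array","items":{"type":"array","items":{"type":"number"}}},"grip_force":{"type":"number"}},"required":["motion"]}

```bash
mkdir -p pics; cat > h.py <<'E'
import numpy as np, cv2
from rig import sensors, grab_frame, camera_params, order
from scipy.spatial.transform import Rotation as R
def snap(n,f):
    p=camera_params(n); im,d=grab_frame(n); cv2.imwrite(f'pics/{f}.png',im[:,:,::-1]); np.savez(f'pics/{f}.npz',im=im,d=d,K=p['camera_matrix'],T=p['world_from_camera']); return im,d,p
def load(f):
    z=np.load(f'pics/{f}.npz'); return z['im'],z['d'],z['K'],z['T']
def ray(K,T,u,v):
    T=np.array(T); r=T[:3,:3]@np.linalg.inv(K)@np.array([u,v,1.]); return T[:3,3],r
def onz(K,T,u,v,z):
    o,r=ray(K,T,u,v); return o+r*(z-o[2])/r[2]
def cloud(f):
    im,d,K,T=load(f); v,u=np.mgrid[:400,:640]; P=np.stack([u,v,np.ones_like(u)],-1)@np.linalg.inv(K).T*d[...,None]
    return P@T[:3,:3].T+T[:3,3]
E
python3 - <<'E'
from h import *
for n in('scene','side'): snap(n,n+'0')
a=[load(n+'0') for n in('scene','side')]
for i in a: print(i[3].round(2).tolist(),i[2].round(0).tolist())
s=sensors.sense(); print(s['eef_pos'],s['tcp_rot'],s['clock'])
E
```

```text
[[0.48, -0.38, 0.79, -457.84], [-0.88, -0.18, 0.45, -583.65], [-0.03, -0.91, -0.42, 642.82], [0.0, 0.0, 0.0, 1.0]] [[387.0, 0.0, 318.0], [0.0, 387.0, 198.0], [0.0, 0.0, 1.0]]
[[0.72, -0.36, 0.59, -445.51], [-0.69, -0.38, 0.61, -1076.14], [0.01, -0.85, -0.53, 1011.52], [0.0, 0.0, 0.0, 1.0]] [[515.0, 0.0, 323.0], [0.0, 515.0, 202.0], [0.0, 0.0, 1.0]]
[ 282.73133465 -556.89566145  230.601373  ] [-3.14027046e+00 -2.51109019e-06  4.69807787e-01] 0.1
```

View pics/scene0.png

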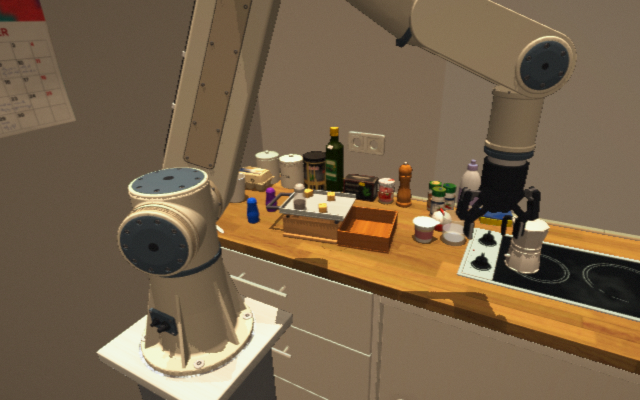

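View pics/side0.png

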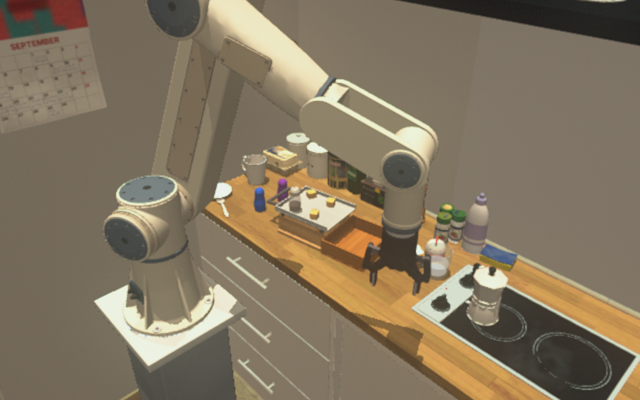

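Scene picture: tray around (318,205), bin at (368,228), and a pale-topped item on the tray at (299,197). The blue look-alike is at (252,210) and the purple one at (270,198). Next I'll enlarge this area and take positions from depth.

```bash
python3 - <<'E'
from h import *
a=load('scene0')[0][170:260,225:400]; b=load('side0')[0][170:270,245:420]
a=cv2.resize(a,(700,290*360//290),interpolation=3)[:290]; 
a=cv2.resize(load('scene0')[0][175:255,230:410],None,fx=3.6,fy=3.6,interpolation=2); b=cv2.resize(load('side0')[0][170:250,240:420],None,fx=3.6,fy=3.6,interpolation=2)
cv2.imwrite('pics/crop0.png',np.vstack([a,b])[:,:,::-1])
P=cloud('scene0');Q=cloud('side0')
for n,C,l in(('sc',P,[(299,188),(299,204),(318,205),(322,209),(309,193),(331,196),(252,210),(368,232),(424,230)]),('si',Q,[(295,192),(295,205),(314,213),(331,202),(312,193),(282,190),(320,208),(350,240)])):
    for u,v in l: print(n,u,v,C[v,u].round(0))
E
```

```text
sc 299 188 [481.  13. 168.]
sc 299 204 [470.   9. 119.]
sc 318 205 [543. -18.  89.]
sc 322 209 [494. -60. 105.]
sc 309 193 [582.  38. 106.]
sc 331 196 [585. -45. 109.]
sc 252 210 [477. 207.  52.]
sc 368 232 [ 588. -178.    4.]
sc 424 230 [ 602. -356.   48.]
si 295 192 [485.   9. 167.]
si 295 205 [477.   1. 124.]
si 314 213 [501. -64. 114.]
si 331 202 [595. -46. 108.]
si 312 193 [586.  37. 110.]
si 282 190 [585. 199.  53.]
si 320 208 [560. -30.  91.]
si 350 240 [ 594. -140.    1.]
```

View pics/crop0.png

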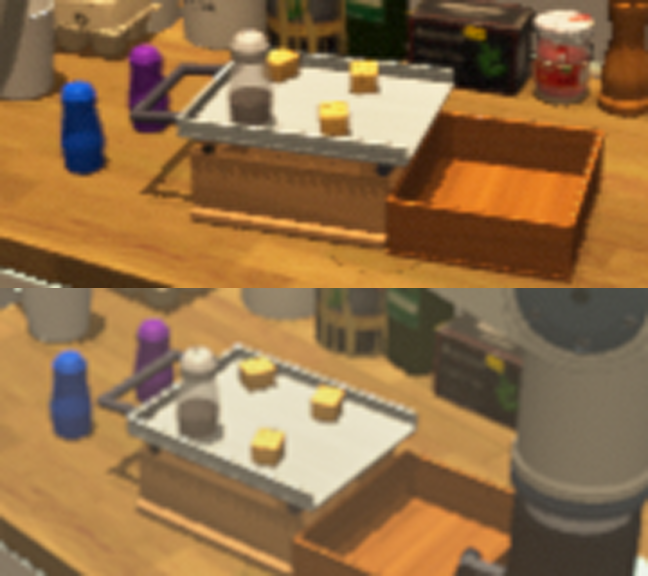

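The shaker meant is the one on the tray, scene (299,197) / side (295,198): pale domed top and a grey body. The look-alikes are blue at (252,210) and purple at (270,198), both on the worktop, and the crop confirms this. Next is a rough tray fit, and the wrist camera's offset so I can look from above.

```bash
cat >> h.py <<'E'
def tool():
    s=sensors.sense(); T=np.eye(4); T[:3,:3]=R.from_euler('xyz',s['tcp_rot']).as_matrix(); T[:3,3]=s['eef_pos']; return T
def rel(p,yaw=None,Rt=None):
    "shift (m, tool axes) and turn to go to world p with tool-down tool-x yaw"
    T=tool(); Rd=T[:3,:3] if yaw is None else R.from_euler('xyz',[np.pi,0,yaw]).as_matrix()
    return (R.from_matrix(T[:3,:3].T@Rd).as_rotvec()).round(3), (T[:3,:3].T@(np.array(p)-T[:3,3])/1000).round(4)
E
python3 - <<'E'
from h import *
t=tool(); print((np.linalg.inv(t)@camera_params('wrist')['world_from_camera']).round(2).tolist()); print(camera_params('wrist')['camera_matrix'])
print(t.round(3).tolist())
for f in('scene0','side0'):
    P=cloud(f).reshape(-1,3); im=load(f)[0].reshape(-1,3).astype(int)
    m=(abs(P[:,2]-90)<6)&(P[:,0]>380)&(P[:,0]<720)&(P[:,1]>-160)&(P[:,1]<90)&(im.max(1)-im.min(1)<40)&(im.min(1)>90)
    q=P[m]; r=cv2.minAreaRect(q[:,:2].astype(np.float32)); print(f,m.sum(),r,cv2.boxPoints(r).round(0).tolist(),q[:,2].mean())
    print(q.min(0),q.max(0))
    m=(abs(P[:,2]-85)<20)&(P[:,0]>380)&(P[:,0]<720)&(P[:,1]>80)&(P[:,1]<185)&(im.max(1)<90); print(P[m].round(0)[::6].tolist())
E
```

```text
[[0.0, -0.96, -0.27, 69.72], [1.0, 0.0, -0.0, -1.33], [0.0, -0.27, 0.96, -142.72], [0.0, 0.0, 0.0, 1.0]]
[[277.37204424   0.         317.4195221 ]
 [  0.         277.37204424 201.28533195]
 [  0.           0.           1.        ]]
[[0.892, 0.453, -0.001, 282.731], [0.453, -0.892, 0.001, -556.896], [0.0, -0.001, -1.0, 230.601], [0.0, 0.0, 0.0, 1.0]]
scene0 72 ((548.2671508789062, -16.745925903320312), (172.54638671875, 207.02239990234375), 10.19741439819336) [[445.0, 70.0], [482.0, -134.0], [652.0, -103.0], [615.0, 100.0]] 90.12693720728745
[ 448.05334827 -133.37615952   86.89905752] [647.80981744  89.59900125  94.60471449]
[[559.0, 143.0, 92.0], [576.0, 129.0, 87.0], [567.0, 144.0, 84.0], [574.0, 124.0, 85.0], [540.0, 143.0, 88.0], [521.0, 138.0, 89.0], [514.0, 80.0, 100.0], [494.0, 132.0, 90.0], [500.0, 132.0, 84.0], [461.0, 129.0, 87.0], [465.0, 108.0, 90.0], [461.0, 125.0, 84.0], [463.0, 102.0, 88.0]]
side0 1122 ((545.914306640625, -18.04163360595703), (173.16845703125, 216.64671325683594), 10.259511947631836) [[441.0, 73.0], [480.0, -140.0], [650.0, -109.0], [612.0, 104.0]] 89.29637837254366
[ 446.54377972 -136.43125525   84.06270108] [645.16307315  89.56632348  95.99641613]
[[553.0, 137.0, 88.0], [519.0, 135.0, 82.0]]
```

Both views agree: the tray's yaw is about 0.178 rad and the stand's origin is about (546,-11). That puts the handle near (519,141), and the dark pixels seen there match. Next I'll move the wrist camera above the tray.

```bash
python3 -c "
from h import *
print(rel([540,0,340],1.57))"
```

```text
(array([-1.0e-03, -1.0e-03, -1.1e+00]), array([ 0.4815, -0.3802, -0.1089]))
```

Careful with the scale: shifts go in shares of 0.5 m and turns go in shares of pi rad. That gives: 0.48 m / 0.5 = 0.96, -0.38 m / 0.5 = -0.76, -1.1 rad / 3.1416 = -0.3501.

Emit:
{"name": "move_arm", "arguments": {
  "motion": [
    [0,0,-0.3501,0.96,-0.76,-0.22,0.085],
    [0,0,-0.3501,0.96,-0.76,-0.22,0.085],
    [0,0,-0.3501,0.96,-0.76,-0.22,0.085],
    [0,0,-0.3501,0.96,-0.76,-0.22,0.085],
    [0,0,-0.3501,0.96,-0.76,-0.22,0.085],
    [0,0,-0.3501,0.96,-0.76,-0.22,0.085],
    [0,0,-0.3501,0.96,-0.76,-0.22,0.085],
    [0,0,-0.3501,0.96,-0.76,-0.22,0.085]
  ]
}}

```text
clock: 1.1
eef_pos: [489.1, -108.3, 320.0]
tcp_rot: [3.142, 0.0, 1.57]
contact_force: [0.8, -1.4, 0.3]
opening: 0.998
grasp_force: 0.0
```

```bash
python3 -c "
from h import *
print(rel([540,0,340],1.57), sensors.sense()['qpos'])"
```

```text
(array([ 0.,  0., -0.]), array([ 0.1083,  0.0508, -0.02  ])) [-2.20847446e-01  7.76159182e-02  1.78377142e+00 -6.29251809e-05
  1.28010624e+00 -2.19853071e-01]
```

Scaled: 0.11 m / 0.5 = 0.22, -0.02 m / 0.5 = -0.04.

Emit:
{"name": "move_arm", "arguments": {
  "motion": [
    [0,0,0,0.1,0.05,-0.02,0.085],
    [0,0,0,0.22,0.1,-0.04,0.085],
    [0,0,0,0.22,0.1,-0.04,0.085],
    [0,0,0,0.22,0.1,-0.04,0.085]
  ]
}}

```text
clock: 1.6
eef_pos: [538.4, -0.2, 339.2]
tcp_rot: [-3.14, 0.0, 1.571]
contact_force: [-0.0, -0.4, 0.6]
opening: 0.996
grasp_force: 0.0
```

```bash
python3 -c "
from h import *
snap('wrist','w1'); print(tool()[:3,3])"
```

```text
[538.2014811   -0.94507949 339.16538287]
```

View pics/w1.png

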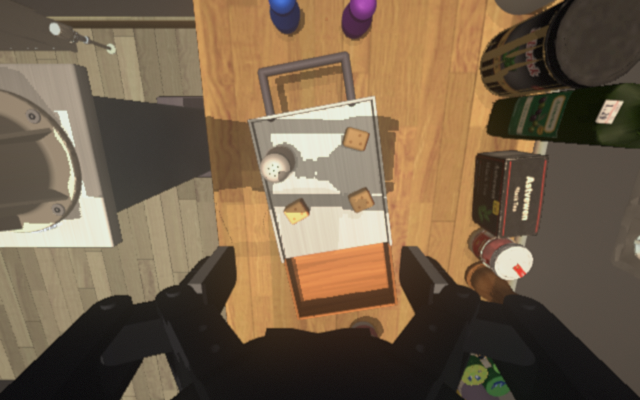

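The wrist view shows the shaker's holed dome at (275,167), the handle bar from (262,72) to (347,57), and croutons at (355,138), (360,200) and (296,211). The bin is at (343,280) and the yoghurt pot at (367,327).

```bash
python3 - <<'E'
from h import *
im,d,K,T=load('w1'); C=cloud('w1'); P=C.reshape(-1,3)
m=(P[:,2]>150)&(P[:,2]<190)&(abs(P[:,0]-485)<50)&(abs(P[:,1]-9)<50)
c=cv2.minEnclosingCircle(P[m&(P[:,2]>163)][:,:2].astype(np.float32)); print('shaker w',m.sum(),P[m].mean(0),P[m].max(0),c)
print('ray dome',onz(K,T,275,166,175))
for f,u,v in(('scene0',299,189),('side0',295,194)):
    Q=cloud(f).reshape(-1,3); m=(Q[:,2]>130)&(abs(Q[:,0]-485)<50)&(abs(Q[:,1]-9)<40)&(Q[:,2]<190); print(f,m.sum(),Q[m].mean(0),Q[m].min(0),Q[m].max(0))
# handle
pts=[(280,69),(300,65),(320,62),(335,59)]
for u,v in pts: print('bar',C[v,u].round(0), onz(K,T,u,v,85).round(0))
h=im.max(2)<105
m=h&(C[...,2]>70)&(C[...,2]<100)&(C[...,1]>120)&(C[...,1]<175)&(abs(C[...,0]-520)<90)
q=C[m]; r=cv2.minAreaRect(q[:,:2].astype(np.float32)); print(m.sum(),q.mean(0),r,q[:,2].max())
g=(abs(P[:,2]-90)<5)&(abs(P[:,0]-545)<130)&(P[:,1]<115)&(P[:,1]>-150); r=cv2.minAreaRect(P[g][:,:2].astype(np.float32)); print('tray',r)
for u,v in((355,138),(360,200),(296,211)): print('cr',C[v,u].round(0))
m=(P[:,2]<105)&(P[:,2]>30)&(P[:,1]>160)&(P[:,1]<260)
print('lookalikes'); 
for n,(u,v) in dict(blue=(285,8),purp=(358,18)).items(): print(n,C[v,u].round(0))
# height map of right area from scene
Q=cloud('scene0').reshape(-1,3); s=(Q[:,0]>350)&(Q[:,0]<760)&(Q[:,1]<-170)&(Q[:,1]>-520)&(Q[:,2]>20)&(Q[:,2]<200)
H,_,_=np.histogram2d(Q[s][:,0],Q[s][:,1],bins=[np.arange(350,770,40),np.arange(-520,-160,40)]); print(H.astype(int))
E
```

```text
shaker w 759 [490.76961983  22.34395572 173.67655234] [505.72978048  37.23889174 180.34180883] ((489.09991455078125, 20.038944244384766), 17.2015323638916)
ray dome [490.65883081  23.80349291 175.        ]
scene0 181 [480.75386119  12.9805144  154.98154277] [468.58154957  -2.11157458 130.31628745] [498.53093624  36.12686864 179.38388872]
side0 167 [482.05159379  10.34562071 155.49495387] [466.50636588  -2.42552284 130.06754013] [501.99608993  32.35901061 179.92979444]
bar [489. 136.  92.] [489. 138.  85.]
bar [515. 141.  90.] [515. 142.  85.]
bar [541. 145.  91.] [541. 146.  85.]
bar [560. 148.  90.] [560. 150.  85.]
275 [528.57020865 137.48186372  89.49584853] ((525.4720458984375, 126.79244232177734), (110.43799591064453, 32.09815216064453), 12.587925910949707) 94.2310519622053
tray ((543.574462890625, 2.6594696044921875), (160.68675231933594, 248.9518280029297), 10.197876930236816)
cr [586.  51. 113.]
cr [596. -33. 113.]
cr [508. -48. 114.]
lookalikes
blue [497. 207.  85.]
purp [589. 198.  78.]
[[  0   0   0   0   0   0   0   0]
 [  0   0   0   0   0   0   0   0]
 [  0   0   0   0   0   0   0   0]
 [  0   0   0   0   0   0 140 137]
 [  4   0   0   0   0   0  30   0]
 [  2   0   0   0   0   0  24   0]
 [  0 114 166 109 187   4  22   0]
 [  0  73  74  51  61   5  20  14]
 [  6  10 114  68   0   0   9  94]
 [  0   0   0  51  15   0   0   0]]
```

The shaker's axis is at (490,21), with fitted dome radius 17.2 (17 expected) and top at 180 (90+90 expected). The bar's middle is about (521,142), top about 91. All agree with the text. For the placing spot I'll use (490,-350), which is bare. Now the grasp.

```bash
python3 -c "
from h import *
print(rel([490,21,124],1.571))"
```

```text
(array([-0.001,  0.   , -0.001]), array([ 0.022 , -0.048 ,  0.2152]))
```

Scaled: 0.215 m / 0.5 = 0.43, -0.048 m / 0.5 = -0.096.

Emit:
{"name": "move_arm", "arguments": {
  "motion": [
    [0,0,0,0.03,-0.068,0.08,0.085],
    [0,0,0,0.044,-0.096,0.16,0.085],
    [0,0,0,0.044,-0.096,0.24,0.085],
    [0,0,0,0.044,-0.096,0.32,0.085],
    [0,0,0,0.044,-0.096,0.39,0.085],
    [0,0,0,0.044,-0.096,0.43,0.085],
    [0,0,0,0.044,-0.096,0.43,0.085]
  ],
  "grip_force": 25
}}

```text
clock: 2.52
eef_pos: [489.1, 20.3, 123.4]
tcp_rot: [-3.138, 0.0, 1.568]
contact_force: [0.9, 0.6, 0.3]
opening: 0.994
grasp_force: 0.0
```

Emit:
{"name": "move_arm", "arguments": {
  "motion": [
    [0,0,0,0,0,0,0.03],
    [0,0,0,0,0,0,0.03],
    [0,0,0,0,0,0,0.03],
    [0,0,0,0,0,0,0.03],
    [0,0,0,0,0,0,0.03],
    [0,0,0,0,0,0,0.03]
  ],
  "grip_force": 25
}}

```text
clock: 3.28
eef_pos: [491.6, 21.7, 125.8]
tcp_rot: [3.14, 0.0, 1.57]
contact_force: [-0.5, -0.3, 6.2]
opening: 0.446
grasp_force: 24.6
```

Scaled: -0.1 m / 0.5 = -0.2, -0.09 m / 0.5 = -0.18.

Emit:
{"name": "move_arm", "arguments": {
  "motion": [
    [0,0,0,0,0,-0.02,0.03],
    [0,0,0,0,0,-0.06,0.03],
    [0,0,0,0,0,-0.12,0.03],
    [0,0,0,0,0,-0.18,0.03],
    [0,0,0,0,0,-0.2,0.03],
    [0,0,0,0,0,-0.2,0.03]
  ]
}}

```text
clock: 4.03
eef_pos: [491.0, 21.8, 225.1]
tcp_rot: [3.14, -0.0, 1.57]
contact_force: [0.4, 0.1, -0.7]
opening: 0.447
grasp_force: 25.0
```

```bash
python3 - <<'E'
from h import *
snap('scene','s2'); snap('side','d2')
a=cv2.resize(load('s2')[0][130:260,230:430],(800,520),interpolation=2)
cv2.imwrite('pics/c2.png',a[:,:,::-1]); s=sensors.sense(); print(s['grasp_force'],s['opening'],s['contact_force'],rel([490,-350,230],1.571))
E
```

```text
24.974241279414855 0.4500628015670391 [ 0.26897097 -0.07050396 -1.54182082] (array([-0.001,  0.   , -0.001]), array([-3.717e-01,  2.000e-04, -6.200e-03]))
```

View pics/c2.png

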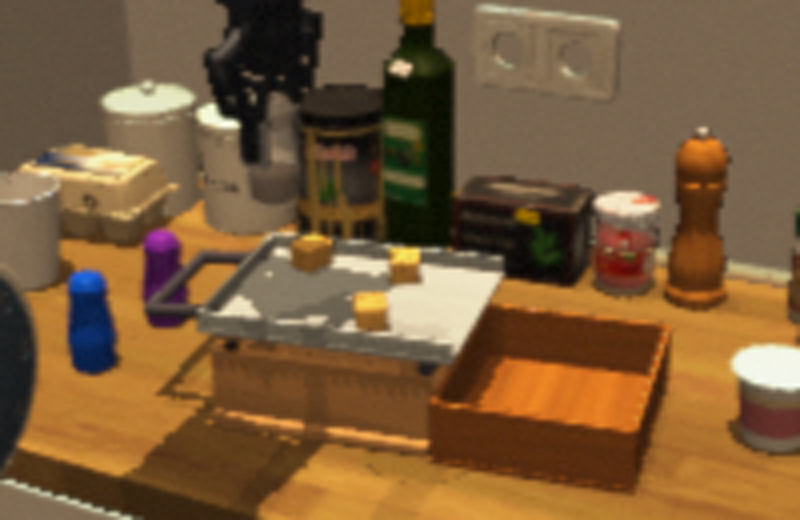

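The shaker is held upright, crop (275,160), and the croutons have not moved. I'll carry it over to the bare patch.

Scaled: -0.372 m / 0.5 = -0.744, -0.35 m / 0.5 = -0.7.

Emit:
{"name": "move_arm", "arguments": {
  "motion": [
    [0,0,0,-0.08,0,-0.01,0.03],
    [0,0,0,-0.18,0,-0.01,0.03],
    [0,0,0,-0.29,0,-0.01,0.03],
    [0,0,0,-0.4,0,-0.01,0.03],
    [0,0,0,-0.51,0,-0.01,0.03],
    [0,0,0,-0.62,0,-0.01,0.03],
    [0,0,0,-0.7,0,-0.01,0.03],
    [0,0,0,-0.744,0,-0.01,0.03]
  ]
}}

```text
clock: 5.12
eef_pos: [489.7, -351.8, 228.0]
tcp_rot: [-3.14, -0.001, 1.568]
contact_force: [-0.1, 0.6, -1.6]
opening: 0.446
grasp_force: 25.0
```

Scaled: 0.14 m / 0.5 = 0.28, 0.12 m / 0.5 = 0.24.

Emit:
{"name": "move_arm", "arguments": {
  "motion": [
    [0,0,0,0,0,0.06,0.03],
    [0,0,0,0,0,0.16,0.03],
    [0,0,0,0,0,0.24,0.03],
    [0,0,0,0,0,0.28,0.03],
    [0,0,0,0,0,0.28,0.03]
  ]
}}

```text
clock: 5.75
eef_pos: [489.1, -348.6, 87.4]
tcp_rot: [-3.138, -0.003, 1.57]
contact_force: [-0.3, 0.4, 0.1]
opening: 0.447
grasp_force: 25.1
```

```bash
python3 - <<'E'
from h import *
print(tool()[:3,3],sensors.sense()['contact_force'])
for n in('scene','side'):
    snap(n,n+'3'); P=cloud(n+'3').reshape(-1,3); im=load(n+'3')[0]
    m=(abs(P[:,0]-490)<45)&(abs(P[:,1]+350)<45)&(P[:,2]<160); q=P[m]
    print(n,np.histogram(q[:,2],bins=range(-10,170,10)))
    for z in range(5,95,10):
        s=q[abs(q[:,2]-z)<5]
        if len(s): print(z,len(s),s.min(0).round(),s.max(0).round())
E
```

```text
[ 489.10569768 -348.61261276   87.35700918] [-0.27751888  0.37810887  0.10656219]
scene (array([417, 140,   0,   0,   0,   0,  27,  42,  49,  47,  44,  43,  44,
        28,  38,  21,  28]), array([-10,   0,  10,  20,  30,  40,  50,  60,  70,  80,  90, 100, 110,
       120, 130, 140, 150, 160]))
5 140 [ 445. -395.    0.] [ 534. -305.    3.]
55 27 [ 469. -369.   51.] [ 485. -334.   59.]
65 42 [ 467. -370.   60.] [ 491. -333.   70.]
75 49 [ 465. -371.   70.] [ 490. -333.   80.]
85 47 [ 464. -371.   80.] [ 490. -330.   90.]
side (array([422, 173,   0,   0,   0,   0,  20,  34,  36,  37,  47,  53,  49,
        45,  75,  49,  47]), array([-10,   0,  10,  20,  30,  40,  50,  60,  70,  80,  90, 100, 110,
       120, 130, 140, 150, 160]))
5 173 [ 446. -395.    0.] [ 535. -305.    5.]
55 20 [ 467. -371.   51.] [ 491. -340.   60.]
65 34 [ 466. -373.   61.] [ 494. -342.   70.]
75 36 [ 466. -373.   71.] [ 491. -341.   79.]
85 37 [ 464. -373.   80.] [ 496. -341.   90.]
```

The shaker's base is measured at 51 mm above the worktop, which agrees with the 36 mm expected below the TCP. I'll lower it slowly.

Scaled: 0.05 m / 0.5 = 0.1, 0.045 m / 0.5 = 0.09.

Emit:
{"name": "move_arm", "arguments": {
  "motion": [
    [0,0,0,0,0,0.04,0.03],
    [0,0,0,0,0,0.074,0.03],
    [0,0,0,0,0,0.09,0.03],
    [0,0,0,0,0,0.096,0.03],
    [0,0,0,0,0,0.1,0.03],
    [0,0,0,0,0,0.1,0.03]
  ]
}}

```text
clock: 6.6
eef_pos: [490.7, -350.4, 40.0]
tcp_rot: [3.141, 0.0, 1.57]
contact_force: [0.1, 0.5, -1.1]
opening: 0.447
grasp_force: 25.1
```

Scaled: 0.004 m / 0.5 = 0.008, 0.003 m / 0.5 = 0.006.

Emit:
{"name": "move_arm", "arguments": {
  "motion": [
    [0,0,0,0,0,0.002,0.03],
    [0,0,0,0,0,0.004,0.03],
    [0,0,0,0,0,0.006,0.03],
    [0,0,0,0,0,0.008,0.03],
    [0,0,0,0,0,0.008,0.03]
  ]
}}

```text
clock: 7.22
eef_pos: [490.5, -350.3, 36.0]
tcp_rot: [3.142, 0.0, 1.57]
contact_force: [-0.4, 0.5, 2.8]
opening: 0.447
grasp_force: 25.6
```

Contact: the force turned from -1.1 to +2.8 N. Open, then rise straight up.

Emit:
{"name": "move_arm", "arguments": {
  "motion": [
    [0,0,0,0,0,0,0.055],
    [0,0,0,0,0,0,0.07],
    [0,0,0,0,0,0,0.085],
    [0,0,0,0,0,0,0.085],
    [0,0,0,0,0,0,0.085]
  ]
}}

```text
clock: 7.85
eef_pos: [490.5, -350.2, 35.7]
tcp_rot: [-3.142, 0.0, 1.57]
contact_force: [0.0, -0.4, 0.2]
opening: 0.992
grasp_force: 0.0
```

Scaled: -0.22 m / 0.5 = -0.44, -0.2 m / 0.5 = -0.4.

Emit:
{"name": "move_arm", "arguments": {
  "motion": [
    [0,0,0,0,0,-0.03,0.085],
    [0,0,0,0,0,-0.1,0.085],
    [0,0,0,0,0,-0.2,0.085],
    [0,0,0,0,0,-0.3,0.085],
    [0,0,0,0,0,-0.4,0.085],
    [0,0,0,0,0,-0.44,0.085],
    [0,0,0,0,0,-0.44,0.085]
  ]
}}

```text
clock: 8.72
eef_pos: [491.3, -350.8, 258.5]
tcp_rot: [3.138, 0.003, 1.57]
contact_force: [-0.3, -0.6, -0.1]
opening: 0.997
grasp_force: 0.0
```

```bash
python3 - <<'E'
from h import *
print(tool()[:3,3])
for n in('scene','side'):
    snap(n,n+'4'); P=cloud(n+'4').reshape(-1,3)
    m=(abs(P[:,0]-490)<50)&(abs(P[:,1]+350)<50)&(P[:,2]<160)&(P[:,2]>8); q=P[m]
    print(n,m.sum(),q.min(0),q.max(0),q[q[:,2]<30].mean(0),q[(q[:,2]>50)&(q[:,2]<70)].mean(0))
print(rel([521,142,230],.178),rel([521,142,230],.178+np.pi),sensors.sense()['qpos'])
E
```

```text
[ 491.26129657 -350.81821078  258.49007597]
scene 371 [ 466.45597695 -372.83491691    8.07318208] [ 501.21821967 -333.09560618   89.84075958] [ 474.46897208 -355.81894531   19.94109647] [ 478.93919764 -355.85466916   59.29438575]
side 333 [ 463.14202193 -376.35060279    8.01685068] [ 502.11638196 -334.42937973   92.0959331 ] [ 474.76023735 -362.09491394   19.29116202] [ 477.73126058 -360.57221128   58.45093529]
(array([-0.   ,  0.   ,  1.392]), array([0.492 , 0.0305, 0.0255])) (array([-0.00e+00, -1.00e-03, -1.75e+00]), array([0.492 , 0.0305, 0.0255])) [-6.22648291e-01  2.96265004e-01  1.65817690e+00 -6.14049201e-06
  1.18759607e+00 -6.21629671e-01]
```

The shaker stands upright, top at 90 mm, with low and high cross-sections in line. Now to the handle: finger line along the stand's y, i.e. tool yaw 0.178.

Scaled: 0.49 m / 0.5 = 0.98, 0.03 m / 0.5 = 0.06, 1.39 rad / 3.1416 = 0.4425.

Emit:
{"name": "move_arm", "arguments": {
  "motion": [
    [0,0,0.4425,0.98,0.06,0.05,0.085],
    [0,0,0.4425,0.98,0.06,0.05,0.085],
    [0,0,0.4425,0.98,0.06,0.05,0.042],
    [0,0,0.4425,0.98,0.06,0.05,0.042],
    [0,0,0.4425,0.98,0.06,0.05,0.042],
    [0,0,0.4425,0.98,0.06,0.05,0.042],
    [0,0,0.4425,0.98,0.06,0.05,0.042],
    [0,0,0.4425,0.98,0.06,0.05,0.042]
  ]
}}

```text
clock: 9.82
eef_pos: [518.6, 109.4, 230.8]
tcp_rot: [3.141, 0.002, 0.189]
contact_force: [0.3, -0.5, -0.1]
opening: 0.495
grasp_force: 0.0
```

Emit:
{"name": "move_arm", "arguments": {
  "motion": [
    [0,0,0,0,0,0,0.042],
    [0,0,0,0,0,0,0.042]
  ]
}}

```text
clock: 10.07
eef_pos: [518.7, 107.6, 231.1]
tcp_rot: [3.141, 0.003, 0.198]
contact_force: [0.7, -0.4, 0.4]
opening: 0.493
grasp_force: 0.0
```

```bash
python3 - <<'E'
from h import *
snap('wrist','w5'); print(rel([521,142,66],.178),sensors.sense()['qpos'],tool()[:3,3],sensors.sense()['opening'])
E
```

```text
(array([0.   , 0.002, 0.019]), array([ 0.0091, -0.034 ,  0.1654])) [ 2.00769723e-01  2.06223750e-01  1.83437681e+00 -4.55544929e-04
  1.10286011e+00  1.57516675e+00] [519.03305303 107.0177603  231.42588835] 0.4893237195820135
```

View pics/w5.png

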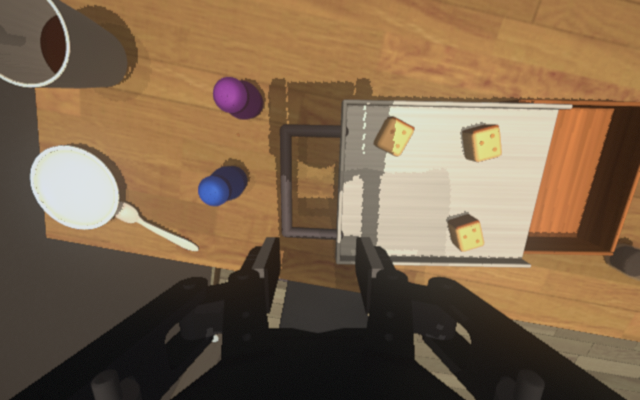

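The wrist view shows the bar as a vertical strip at column 287, rows 130 to 232. The blue look-alike is at (213,190), clear of where the fingers go, and the croutons are where they were. I'll refine the bar from this second view.

```bash
python3 - <<'E'
from h import *
im,d,K,T=load('w5'); C=cloud('w5')
g=im.max(2).astype(int)
for v in(145,165,180,200,220):
    r=[u for u in range(272,302) if C[v,u,2]>70]
    print(v,r[0],r[-1],C[v,287].round(1),onz(K,T,np.mean(r),v,85).round(1))
print('ends',onz(K,T,287,130,85),onz(K,T,287,232,85)); print('blue',C[190,208].round(0))
E
```

```text
145 280 291 [558.7 148.   91.9] [557.7 150.1  85. ]
165 280 291 [538.7 144.8  90.3] [537.5 146.7  85. ]
180 281 291 [523.3 142.1  90.6] [521.9 143.6  85. ]
200 281 291 [502.3 138.5  91.5] [500.1 139.9  85. ]
220 281 291 [480.2 134.7  91.5] [477.5 136.1  85. ]
ends [572.68483613 151.10586296  85.        ] [463.65660449 132.60417999  85.        ]
blue [496. 223.  88.]
```

Scaled: 0.165 m / 0.5 = 0.33, 0.16 m / 0.5 = 0.32, 0.019 rad / 3.1416 = 0.006.

Emit:
{"name": "move_arm", "arguments": {
  "motion": [
    [0,0,0.006,0.016,-0.07,0.04,0.042],
    [0,0,0.006,0.016,-0.07,0.1,0.042],
    [0,0,0.006,0.016,-0.07,0.18,0.042],
    [0,0,0.006,0.016,-0.07,0.24,0.042],
    [0,0,0.006,0.016,-0.07,0.29,0.042],
    [0,0,0.006,0.016,-0.07,0.32,0.042],
    [0,0,0.006,0.016,-0.07,0.33,0.042],
    [0,0,0.006,0.016,-0.07,0.33,0.042]
  ],
  "grip_force": 25
}}

```text
clock: 11.12
eef_pos: [521.0, 143.4, 67.7]
tcp_rot: [-3.142, -0.0, 0.176]
contact_force: [0.1, -0.1, -0.0]
opening: 0.491
grasp_force: 0.0
```

Emit:
{"name": "move_arm", "arguments": {
  "motion": [
    [0,0,0,0,0,0,0.03],
    [0,0,0,0,0,0,0.018],
    [0,0,0,0,0,0,0.0],
    [0,0,0,0,0,0,0.0],
    [0,0,0,0,0,0,0.0],
    [0,0,0,0,0,0,0.0]
  ],
  "grip_force": 25
}}

```text
clock: 11.88
eef_pos: [521.3, 142.4, 68.1]
tcp_rot: [3.139, -0.001, 0.177]
contact_force: [1.8, -10.2, 3.6]
opening: 0.127
grasp_force: 26.1
```

```bash
python3 - <<'E'
from h import *
print(tool()[:3,3],sensors.sense()['contact_force'])
# arc: pos rel. to flat, in tool axes (tool y = -stand y, z down)
a0=np.arcsin(7/245)
for th in (.05,.1,.15,.2,.25,.3,.35,.4,.45,.5,.55,.6,.65,.7,.75,.8): print(th, 'y',round(-.245*(np.cos(a0+th)-np.cos(a0)),4),'z',round(-.245*(np.sin(a0+th)-np.sin(a0)),4))
E
```

```text
[521.33560982 142.39276053  68.05253289] [  1.75041296 -10.18504985   3.62619798]
0.05 y 0.0007 z -0.0122
0.1 y 0.0019 z -0.0244
0.15 y 0.0038 z -0.0365
0.2 y 0.0063 z -0.0485
0.25 y 0.0093 z -0.0604
0.3 y 0.013 z -0.0721
0.35 y 0.0172 z -0.0836
0.4 y 0.0221 z -0.0948
0.45 y 0.0274 z -0.1058
0.5 y 0.0333 z -0.1166
0.55 y 0.0398 z -0.127
0.6 y 0.0467 z -0.1371
0.65 y 0.0542 z -0.1468
0.7 y 0.0621 z -0.1561
0.75 y 0.0705 z -0.1651
0.8 y 0.0793 z -0.1736
```

The bar is gripped (opening 0.127, about 11 mm). The -10 N along y means I sit about 1 mm too far towards +y, so I add 1 mm back in the lift.

Scaled: -0.072 m / 0.5 = -0.144, 0.001 m / 0.5 = 0.002.

Emit:
{"name": "move_arm", "arguments": {
  "motion": [
    [0,0,0,0,0.002,-0.006,0.0],
    [0,0,0,0,0.004,-0.024,0.0],
    [0,0,0,0,0.006,-0.048,0.0],
    [0,0,0,0,0.01,-0.073,0.0],
    [0,0,0,0,0.0146,-0.097,0.0],
    [0,0,0,0,0.0206,-0.12,0.0],
    [0,0,0,0,0.028,-0.144,0.0],
    [0,0,0,0,0.028,-0.144,0.0]
  ],
  "grip_force": 35
}}

```text
clock: 12.88
eef_pos: [523.4, 129.9, 140.3]
tcp_rot: [-3.141, -0.001, 0.176]
contact_force: [3.8, -0.2, -3.2]
opening: 0.124
grasp_force: 34.2
```

```bash
python3 - <<'E'
from h import *
print(tool()[:3,3],sensors.sense()['contact_force'],sensors.sense()['opening'])
E
```

```text
[523.43795142 129.94975281 140.34965135] [ 3.78048274 -0.23461545 -3.184933  ] 0.12404131653141158
```

Scaled: -0.084 m / 0.5 = -0.168, -0.0747 m / 0.5 = -0.1494.

Emit:
{"name": "move_arm", "arguments": {
  "motion": [
    [0,0,0,0,0.008,-0.023,0.0],
    [0,0,0,0,0.018,-0.045,0.0],
    [0,0,0,0,0.029,-0.067,0.0],
    [0,0,0,0,0.0406,-0.089,0.0],
    [0,0,0,0,0.0536,-0.11,0.0],
    [0,0,0,0,0.0674,-0.13,0.0],
    [0,0,0,0,0.0824,-0.1494,0.0],
    [0,0,0,0,0.098,-0.168,0.0]
  ]
}}

```text
clock: 13.88
eef_pos: [531.8, 84.0, 224.5]
tcp_rot: [-3.137, -0.001, 0.176]
contact_force: [-0.6, 12.9, 7.1]
opening: 0.123
grasp_force: 34.3
```

```bash
python3 - <<'E'
from h import *
s=sensors.sense(); print(tool()[:3,3],s['contact_force'],s['opening'])
E
```

```text
[531.7511498   84.0127317  224.53990568] [-0.62669661 12.93749751  7.12517887] 0.12298627639865845
```

Scaled: -0.0185 m / 0.5 = -0.037, -0.01 m / 0.5 = -0.02.

Emit:
{"name": "move_arm", "arguments": {
  "motion": [
    [0,0,0,0,0.015,-0.02,0.0],
    [0,0,0,0,0.032,-0.037,0.0],
    [0,0,0,0,0.032,-0.037,0.0],
    [0,0,0,0,0.032,-0.037,0.0]
  ]
}}

```text
clock: 14.38
eef_pos: [534.7, 67.7, 242.6]
tcp_rot: [-3.138, -0.001, 0.176]
contact_force: [1.0, 8.8, 5.9]
opening: 0.124
grasp_force: 34.8
```

```bash
python3 - <<'E'
from h import *
s=sensors.sense(); print(tool()[:3,3],s['contact_force'],s['opening'])
snap('scene','s6');snap('side','d6')
a=cv2.resize(load('s6')[0][130:260,230:410],(540,390),interpolation=2);b=cv2.resize(load('d6')[0][150:280,240:420],(540,390),interpolation=2)
b=b[:,:]; cv2.imwrite('pics/c6.png',cv2.resize(np.hstack([a,b]),(800,289))[:,:,::-1])
E
```

```text
[534.67136029  67.71980161 242.591877  ] [0.98071112 8.80578511 5.8971919 ] 0.12413603400150125
```

View pics/c6.png

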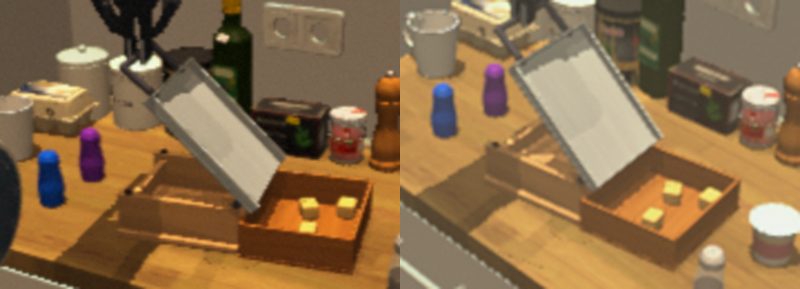

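All three croutons are in the bin: left (308,206), (346,205) and (308,228), right (672,190), (708,196) and (652,216). The tray is empty and the shaker is still standing. I'll lower the tray along the same arc.

Scaled: 0.0793 m / 0.5 = 0.1586, 0.0682 m / 0.5 = 0.1364.

Emit:
{"name": "move_arm", "arguments": {
  "motion": [
    [0,0,0,0,-0.0186,0.017,0.0],
    [0,0,0,0,-0.0356,0.035,0.0],
    [0,0,0,0,-0.051,0.054,0.0],
    [0,0,0,0,-0.066,0.0734,0.0],
    [0,0,0,0,-0.0794,0.0936,0.0],
    [0,0,0,0,-0.092,0.1146,0.0],
    [0,0,0,0,-0.1034,0.1364,0.0],
    [0,0,0,0,-0.114,0.1586,0.0]
  ]
}}

```text
clock: 15.48
eef_pos: [524.7, 122.3, 161.8]
tcp_rot: [3.141, -0.0, 0.176]
contact_force: [5.7, 0.2, -0.6]
opening: 0.121
grasp_force: 35.2
```

Scaled: 0.09 m / 0.5 = 0.18, 0.083 m / 0.5 = 0.166.

Emit:
{"name": "move_arm", "arguments": {
  "motion": [
    [0,0,0,0,-0.009,0.0226,0.0],
    [0,0,0,0,-0.016,0.046,0.0],
    [0,0,0,0,-0.023,0.0694,0.0],
    [0,0,0,0,-0.029,0.094,0.0],
    [0,0,0,0,-0.034,0.118,0.0],
    [0,0,0,0,-0.038,0.142,0.0],
    [0,0,0,0,-0.0404,0.166,0.0],
    [0,0,0,0,-0.041,0.18,0.0]
  ]
}}

```text
clock: 16.48
eef_pos: [520.9, 142.1, 71.6]
tcp_rot: [3.141, 0.0, 0.176]
contact_force: [4.3, 0.9, -0.2]
opening: 0.122
grasp_force: 35.3
```

Scaled: 0.005 m / 0.5 = 0.01, 0.004 m / 0.5 = 0.008.

Emit:
{"name": "move_arm", "arguments": {
  "motion": [
    [0,0,0,0,0,0.004,0.0],
    [0,0,0,0,0,0.008,0.0],
    [0,0,0,0,0,0.01,0.0],
    [0,0,0,0,0,0.01,0.0]
  ]
}}

```text
clock: 16.98
eef_pos: [521.3, 142.2, 69.9]
tcp_rot: [-3.141, -0.001, 0.176]
contact_force: [-5.6, -1.6, 32.5]
opening: 0.125
grasp_force: 39.1
```

It rests on the stop (32 N). I'll ease off the pressing, open, and retreat upward.

Scaled: -0.003 m / 0.5 = -0.006.

Emit:
{"name": "move_arm", "arguments": {
  "motion": [
    [0,0,0,0,0,-0.006,0.0],
    [0,0,0,0,0,-0.006,0.0],
    [0,0,0,0,0,-0.006,0.02],
    [0,0,0,0,0,-0.006,0.042],
    [0,0,0,0,0,-0.006,0.042],
    [0,0,0,0,0,-0.006,0.042]
  ]
}}

```text
clock: 17.73
eef_pos: [520.6, 142.2, 70.3]
tcp_rot: [3.142, 0.001, 0.176]
contact_force: [0.5, 0.4, 1.1]
opening: 0.489
grasp_force: 0.0
```

Scaled: -0.2 m / 0.5 = -0.4, -0.15 m / 0.5 = -0.3.

Emit:
{"name": "move_arm", "arguments": {
  "motion": [
    [0,0,0,0,0,-0.04,0.042],
    [0,0,0,0,0,-0.1,0.042],
    [0,0,0,0,0,-0.2,0.042],
    [0,0,0,0,0,-0.3,0.042],
    [0,0,0,0,0,-0.4,0.042],
    [0,0,0,0,0,-0.4,0.042],
    [0,0,0,0,0,-0.4,0.042]
  ]
}}

```text
clock: 18.6
eef_pos: [520.5, 142.2, 270.1]
tcp_rot: [-3.142, 0.001, 0.176]
contact_force: [0.5, 0.9, -1.0]
opening: 0.492
grasp_force: 0.0
```

```bash
python3 - <<'E'
from h import *
s=sensors.sense(); print(tool()[:3,3],s['contact_force'],s['opening'],s['clock'])
snap('scene','s7');snap('side','d7');snap('wrist','w7')
a=cv2.resize(load('s7')[0][130:270,230:470],(600,350),interpolation=2);b=cv2.resize(load('d7')[0][150:290,210:450],(600,350),interpolation=2)
cv2.imwrite('pics/c7.png',cv2.resize(np.hstack([a,b]),(800,233))[:,:,::-1])
for f in ('side0','d7'):
    P=cloud(f).reshape(-1,3); im=load(f)[0].reshape(-1,3).astype(int)
    m=(abs(P[:,2]-90)<8)&(abs(P[:,0]-545)<100)&(P[:,1]>-100)&(P[:,1]<60)&(im.max(1)-im.min(1)<40)&(im.min(1)>90)
    q=P[m]; print(f,m.sum(),np.linalg.lstsq(np.c_[q[:,:2],np.ones(len(q))],q[:,2],rcond=None)[0],q[:,2].mean())
C=cloud('w7'); m=(abs(C[...,0]-521)<30)&(abs(C[...,1]-142)<14)&(C[...,2]>60); print(C[m][:,2].mean(),C[m][:,2].max())
P=cloud('d7').reshape(-1,3); m=(abs(P[:,0]-490)<50)&(abs(P[:,1]+350)<50)&(P[:,2]<160)&(P[:,2]>8); print(P[m].min(0),P[m].max(0))
E
```

```text
[520.50268595 142.1628589  270.07190364] [ 0.5413002   0.86828405 -0.99054583] 0.4918640423497841 18.6
side0 917 [-1.04078440e-02  2.80034424e-03  9.53642073e+01] 89.5213742582269
d7 1283 [-3.10045769e-03 -2.38843404e-03  9.11004857e+01] 89.44019948277422
344.5651021457187 373.2678711093126
[ 464.23862794 -375.89486073    8.48069889] [ 504.86401597 -332.64264904   93.07509508]
```

View pics/c7.png

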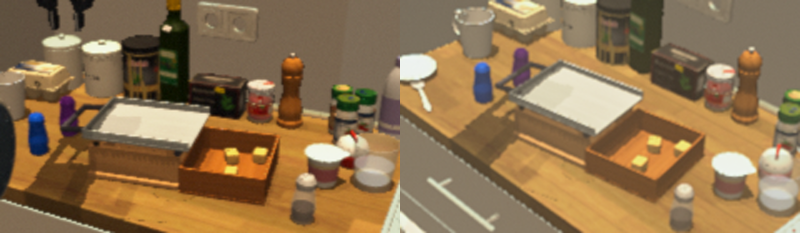

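The tray is flat again: floor at 89.4 mm with no slope, as at the start. The croutons lie in the bin, left (232,157), (259,155) and (232,168), and the shaker stands upright at (304,197). The gripper is clear of everything, so I'm handing in.

```bash
python3 -c "
from h import *
print(order.sign_off())"
```

```text
the job is handed in; nothing more can be done
None
```

The job is handed in at about 19 s on the robot's clock: the shaker stands upright on the bare worktop right of the bin, all three croutons are in the bin, and the tray was lowered by hand and lies flat.

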